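Feel along the dented rim of the aluminium pot

ROBOT

A 6-joint arm with a two-finger parallel gripper is mounted at the origin on the work surface. World frame = base frame: x ahead of the robot, y to its left, z up, the work surface at z = 0. Lengths are in m, angles in rad, forces in N, time in s.
With the tool pointing down it reaches from about 0.35 to 0.775 m from the base axis. Payload 5.5 kg.
Tool frame: the origin (TCP) lies midway between the tips of the shut fingers; the grasp point (between the pads) lies 19 mm behind it; z points along the fingers, y is the line along which they close (so a half turn about z gives the same grasp; the last joint's range is limited). The gripper opens to 85 mm and grips with 20 to 120 N. Pads are 22 mm wide; open, the fingers measure 114 mm over their backs; the gripper's body (76 mm by 85 mm) begins 54 mm behind the grasp point. The pads swing forward as they close: fully open they stand 13 mm farther back than shut.
Start: joints at [-1.457, 0.313, 0.046, 1.304, 0, 1.431], TCP at [0.144, -0.557, 0.231] pointing down, gripper open.
Joint ranges: [-2.76, 2.76], [-0.86, 1.69], [-1.03, 1.26], [-2.2, 2.34], [-1.47, 1.5], [-3.14, 3.14]. Speed limits (rad/s): [2.57, 2.57, 3.14, 3.14, 3.14, 3.14].

INTERFACE

Orientations are given as a unit quaternion [w, x, y, z].
In Python, from workcell import telemetry, imaging, env gives the robot as it stands. The module is installed in compiled form; this text tells all that it offers.
- The arm moves only by the tool step_arm, never from a script. Its argument "moves" is a list of rows, each a list of 3 entries, a list of its own where there are three numbers: the shift along the tool's x, y, z in mm, then the turn, a rotation vector about the tool's x, y, z in rad, then the finger opening in mm, from 0 to 85.4. A call has 1 to 8 rows; each row is the pose to reach, as a shift and turn from the pose commanded when the call began, along the tool's axes at that moment; what a row does not reach only later rows make up. A row lasts 1/12 s, in which the tool goes at most 41.7 mm and 7.16 degrees, less where a joint would pass 70% of its speed; a pose out of reach is approached as far as the arm can. A call with a gripper value outside its range is refused whole. The fingers move at their own pace and stop on an object; "grip_force" is the grip in N (left out, the last holds). Time passes only in rows, so rows that repeat a pose let the fingers close. It gives the time, the measured TCP pose, the force, the opening and the grip force at its end, in the units of the state.
- telemetry.get_state(): the state, without advancing time (a new reading comes with each control period).
- imaging.read_camera(name): name is "side" or "top"; returns the picture (384x512x3 uint8, red, green, blue); there is no depth.
- imaging.camera_params(name): a dict with "camera_matrix" (3x3 intrinsics, pixels), "pose" (4x4, takes a point from camera to world coordinates). Camera axes: x right, y up, looking along -z (the intrinsics and any distortion apply to the point x, -y, -z); pixel columns grow to the right and rows downward; lengths in m; the calibration is good to about 2 mm. A picture is of the moment at which its call begins. camera_params takes no time and is no camera call.
- env.hand_in(): hands the job in; it is judged then, once.
The state is a dict: "clock": time; "joint_pos": joint angles; "qvel": joint speeds; "tau": joint torques, N m; "tcp_pos": TCP position; "orientation": TCP orientation; "wrist_force": force on the tool from outside, world axes, zero at the start; "ft_torque": the same for the moment, N m; "finger_gap": finger opening in m; "grip_force": force on a finger pad.
Only numpy, scipy, OpenCV 4.12 (cv2) and the standard library are available. Lean on these libraries where they do the work, as an engineer would, in place of code of your own. Each camera call takes 0.05 s, during which the arm holds its last target. There are 200 camera calls.

TASK

The dented aluminium pot needs its rim felt over before it is straightened: start with the fingertips at the rim over its loop handle and run them along the dented half of the rim to the two broken stubs of the lost handle, resting lightly on the rim or at most a finger's breadth above it all the way. On passing the dent, lightly touch the rim at the bottom of the dent. Do not grip, lift, tip or shift the pot, and leave the jiko, the mwiko and the plates alone.

Things in the scene. Friction and masses are not known exactly. Their poses are not given: they have to be found in the camera images.
- pot: loose empty pot of plain aluminium, 0.5 to 1 kg, upright on the steel top, 110 mm high, wall 184 mm across. Rim: rolled bead 10 mm thick, centre line a circle of radius 97 mm, top 110 mm up. Origin: centre of underside; z up. Loop handle on the +x side, broken stubs on the -x side, dent on the +y side: the dented half of the rim is the half turn from +x over +y to -x
- rim_start (a point): point on the very top of the pot's rolled rim, over the middle of the loop handle (70 mm wide, reaching 140 mm from the pot's axis, 74 to 88 mm up): the trace starts here (0 degrees)
- rim_a (a point): point on the very top of the pot's rolled rim, 30 degrees along the dented half from the handle
- rim_b (a point): point on the very top of the pot's rolled rim, 60 degrees along, just before the dent
- rim_dent (a point): point on the very top of the pot's rolled rim, 90 degrees along, at the lowest place of the only dent: touch here. The rim here is 83 mm from the pot's axis and 96 mm above its underside, 14 mm in and 14 mm down; it curves back smoothly to the round over 28 degrees either way
- rim_c (a point): point on the very top of the pot's rolled rim, 120 degrees along, just after the dent
- rim_d (a point): point on the very top of the pot's rolled rim, 150 degrees along
- rim_finish (a point): point on the very top of the pot's rolled rim, 180 degrees along, between the two broken handle stubs (60 mm apart, 80 mm up, reaching 20 to 25 mm out from the wall): the trace finishes here
- jiko: fixed charcoal stove of dark sheet metal, 280 mm across and 239 mm high, with ash drawer and latch at its foot; bystander to the left. Origin: centre of its underside
- mwiko: loose wooden cooking paddle lying flat, 395 mm long, 16 mm thick handle, blade 56 mm wide at +x; bystander beyond the pot. Origin: under its middle, x along it
- plate_low: lower of two stacked turquoise plastic plates, 224 mm across; bystander to the right. Origin: centre of its underside
- plate_top: upper plate, resting in the lower one, its rim 41 mm above the steel top. Origin: centre of its underside

How it is judged:
By the outcome, as a careful person would: the job done as asked, in the order asked, and still so for the second after the job is handed in, with the robot touching nothing.
It also fails if it takes over 48 s, if anything falls off the work surface, if the arm or the gripper's body presses on something with over 40 N, if the wrist force passes 120 N, or if a joint passes its speed limit or range.

## Working session

There is one attempt and no reset: what is moved stays moved. The work goes in short steps, Python scripts to look and compute and a tool call to move; the robot and the scene stay as the last step left them, time stands still between calls to the robot, and variables do not carry over. Pictures are saved under pics/ and viewed, at most 10 in all, crops included, and the job is handed in when it is done.

Besides the shell and the picture viewer there is one more tool, called after "Call:" by a JSON object that holds its "api" and its "payload", one argument or row to a line. step_arm: Moves the arm, as the interface text tells. Its arguments: {"type":"object","properties":{"moves":{"type":"array"},"grip_force":{"type":"number"}},"required":["moves"]}

```bash
mkdir -p pics; python3 - <<'E'
from workcell import telemetry, imaging
import cv2,numpy as np
s=telemetry.get_state(); print({k:np.round(v,3) for k,v in s.items()})
for n in("side","top"):
    im=imaging.read_camera(n); cv2.imwrite(f"pics/{n}0.png",im[...,::-1]); p=imaging.camera_params(n); print({k:np.round(v,4) if not isinstance(v,str) else v for k,v in p.items()})
a=np.hstack([cv2.imread("pics/side0.png"),cv2.imread("pics/top0.png")])
E
```

```text
{'clock': np.float64(0.0), 'joint_pos': array([-1.457,  0.314,  0.045,  1.304, -0.   ,  1.431]), 'qvel': array([-0.   ,  0.002, -0.   , -0.002, -0.   ,  0.   ]), 'tau': array([ 1.0000e-03, -4.8063e+01,  2.9853e+01,  1.9000e-02, -0.0000e+00,
        0.0000e+00]), 'tcp_pos': array([ 0.144, -0.556,  0.23 ]), 'orientation': array([-0.001,  0.992,  0.127, -0.   ]), 'wrist_force': array([-0.136, -0.109, -0.705]), 'ft_torque': array([-0.008,  0.042, -0.02 ]), 'grip_force': np.float64(0.0), 'finger_gap': np.float64(0.085)}
{'camera_matrix': array([[434.7911,   0.    , 258.0137],
       [  0.    , 434.7911, 195.7821],
       [  0.    ,   0.    ,   1.    ]]), 'pose': array([[ 0.8578,  0.2592, -0.444 , -0.1761],
       [-0.514 ,  0.4437, -0.7341, -1.1772],
       [ 0.0067,  0.8579,  0.5138,  0.9466],
       [ 0.    ,  0.    ,  0.    ,  1.    ]])}
{'camera_matrix': array([[484.3936,   0.    , 249.7   ],
       [  0.    , 484.3936, 192.0316],
       [  0.    ,   0.    ,   1.    ]]), 'pose': array([[-0.0143,  0.9974, -0.0709,  0.4515],
       [-0.9999, -0.0141,  0.0035,  0.0503],
       [ 0.0024,  0.0709,  0.9975,  1.6238],
       [ 0.    ,  0.    ,  0.    ,  1.    ]])}
```

View pics/top0.png

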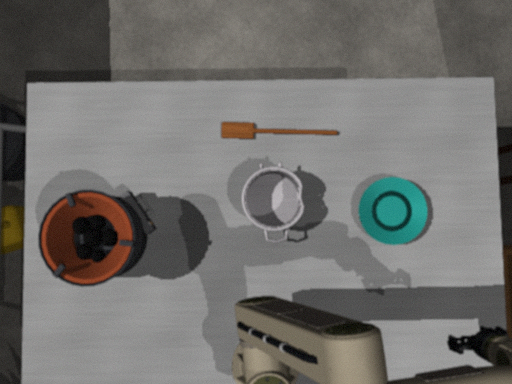

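View pics/side0.png

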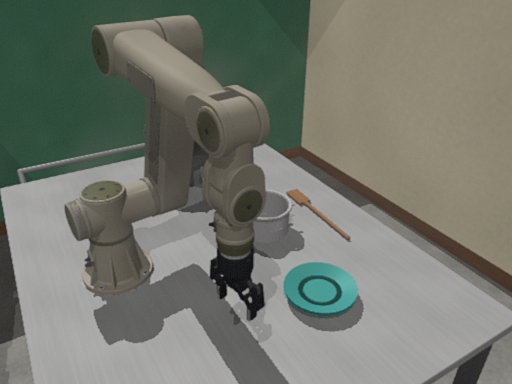

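The top view shows the pot at about (273,198), its handle at the bottom (275,235) and the stubs at the top (262/280,165). The jiko is on the left, the plates on the right and the mwiko beyond. In the side view the arm partly covers the pot. I'll zoom in on the top view.

```bash
python3 - <<'E'
import cv2
im=cv2.imread("pics/top0.png")[150:255,220:340]
cv2.imwrite("pics/topz.png",cv2.resize(im,None,fx=5.5,fy=5.5,interpolation=cv2.INTER_CUBIC))
E
```

```text
(no output)
```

View pics/topz.png

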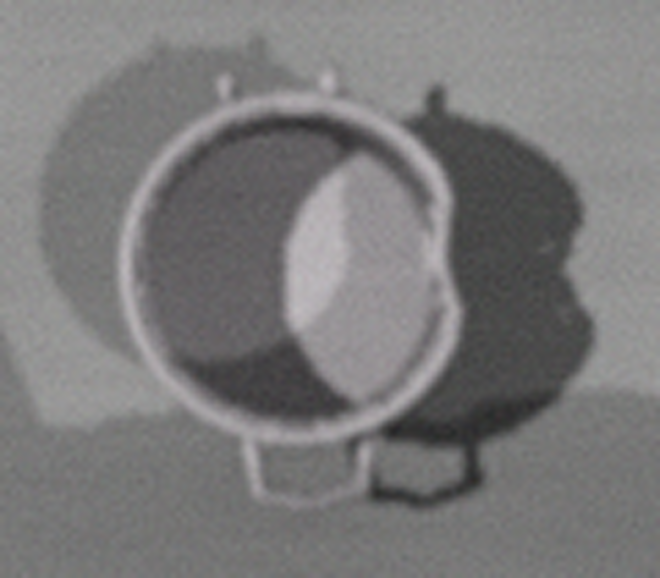

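The zoomed crop (scale 5.5, offset 220,150) shows the rim ring with its left edge at about 119. The dent is on the right at about (440,260), the stubs at (224,85) and (328,80), and the handle bar corners at (262,497) and (352,495). So pot +x points towards the robot and +y (the dent) towards world -y.

```bash
cat > h.py <<'E'
import numpy as np,cv2
from workcell import imaging
def ray(n,uv,z):
    p=imaging.camera_params(n);K=p["camera_matrix"];T=p["pose"]
    uv=np.atleast_2d(uv).astype(float)
    d=np.c_[(uv[:,0]-K[0,2])/K[0,0],-(uv[:,1]-K[1,2])/K[1,1],-np.ones(len(uv))]@T[:3,:3].T
    o=T[:3,3]; return o+d*((z-o[2])/d[:,2])[:,None]
def proj(n,P):
    p=imaging.camera_params(n);K=p["camera_matrix"];T=p["pose"]
    c=(np.atleast_2d(P)-T[:3,3])@T[:3,:3]
    return np.c_[K[0,2]-K[0,0]*c[:,0]/c[:,2],K[1,2]+K[1,1]*c[:,1]/c[:,2]]
E
python3 - <<'E'
from h import *
from scipy.ndimage import map_coordinates as mc
from scipy.optimize import least_squares as ls
g=cv2.imread("pics/top0.png",0).astype(float)
# reference: crop px c -> image px  c/5.5+off-0.41
f=lambda x,y:np.array([(x+.5)/5.5+220-.5,(y+.5)/5.5+150-.5])
c=f(292,268)
th=np.radians(np.arange(0,360,5)); r=np.arange(24,36,.1)
pts=[]
for t in th:
    v=mc(cv2.GaussianBlur(g,(0,0),.6),[c[1]+r*np.sin(t),c[0]+r*np.cos(t)],order=1)
    k=np.argmax(v); w=np.clip(v-(v[k]-25),0,None)*(abs(r-r[k])<2.5); rr=(w*r).sum()/w.sum(); pts.append(c+rr*np.array([np.cos(t),np.sin(t)]))
pts=np.array(pts)
P=ray("top",pts,.108)
use=np.degrees((th+np.pi)%(2*np.pi)-np.pi); m=abs(use)>35
for i in range(3):
    s=ls(lambda q:np.hypot(P[m,0]-q[0],P[m,1]-q[1])-q[2],[.45,0,.097],loss="soft_l1",f_scale=.002)
print("circle",s.x, "rms",np.std(s.fun))
C=s.x[:2]
d=np.hypot(*(P[:,:2]-C).T); print(np.c_[use,np.degrees(np.arctan2(P[:,1]-C[1],P[:,0]-C[0])),d*1e3].round(1)[np.r_[-10:0,0:10]])
st=ray("top",[f(224,85),f(328,80)],.08); hd=ray("top",[f(262,497),f(352,495),f(305,502)],.081)
ang=lambda v:np.degrees(np.arctan2(v[1],v[0]))
print(st,hd); sm=st.mean(0)[:2];hm=hd[:2].mean(0)[:2]
print("stub sep",np.linalg.norm(st[0]-st[1]),"yaw stubs",ang(C-sm),"handle",ang(hm-C),"h-s",ang(hm-sm), np.hypot(*(hm-C)),np.hypot(*(hd[2,:2]-C)))
E
```

```text
circle [ 0.53913195 -0.02744143  0.09640772] rms 0.0015744566569910314
[[ -50.   -40.8   96. ]
 [ -45.   -45.9   96.1]
 [ -40.   -50.9   95.6]
 [ -35.   -56.    96. ]
 [ -30.   -61.    95. ]
 [ -25.   -66.1   93.3]
 [ -20.   -71.1   88.3]
 [ -15.   -76.2   84. ]
 [ -10.   -81.3   80.8]
 [  -5.   -86.3   79.7]
 [   0.   -91.4   79.9]
 [   5.   -96.4   77.9]
 [  10.  -101.4   88.1]
 [  15.  -106.4   93.1]
 [  20.  -111.5   94.3]
 [  25.  -116.5   96. ]
 [  30.  -121.5   96.2]
 [  35.  -126.6   96.3]
 [  40.  -131.6   96. ]
 [  45.  -136.6   96.4]]
[[ 0.64742731  0.00965991  0.08      ]
 [ 0.64951257 -0.05105933  0.08      ]] [[ 0.40793436 -0.00842522  0.081     ]
 [ 0.40833523 -0.06034132  0.081     ]
 [ 0.40470829 -0.03316618  0.081     ]]
stub sep 0.060755037715785894 yaw stubs -176.47163830742264 handle -176.9666038420054 h-s -176.74136373574711 0.1311809539775883 0.1345455085143127
```

Pot centre is (0.539, -0.027). The fitted radius of 96.4 mm, the stub gap of 60.8 mm and the dent centred at about -87° all match the given sizes. The yaw is -176.7°. I'll approach with the fingers shut, turning the wrist to world yaw π to keep joint 6 mid-range.

Call:
{"api": "step_arm", "payload": {
  "moves": [
    [[17.5, -18, 0], [0, 0, -0.12], 0],
    [[35, -36, 0], [0, 0, -0.24], 0],
    [[52.5, -54, 0], [0, 0, -0.36], 0],
    [[70, -72, 0], [0, 0, -0.48], 0],
    [[87.5, -90, 0], [0, 0, -0.6], 0],
    [[105, -108, 0], [0, 0, -0.72], 0],
    [[122.5, -126, 0], [0, 0, -0.84], 0],
    [[140, -144, 0], [0, 0, -0.96], 0]
  ],
  "grip_force": 20
}}

```text
clock: 0.77
tcp_pos: [0.244, -0.3807, 0.2309]
orientation: [-0.0, 0.82, 0.573, 0.0]
wrist_force: [0.8, 0.7, -0.3]
finger_gap: 0.0004
grip_force: 0.0
```

Call:
{"api": "step_arm", "payload": {
  "moves": [
    [[25, 4, 0], [0, 0, -0.12], 0],
    [[50, 8, 0], [0, 0, -0.24], 0],
    [[75, 12, 0], [0, 0, -0.36], 0],
    [[99, 16, 0], [0, 0, -0.48], 0],
    [[124, 20, 0], [0, 0, -0.6], 0],
    [[149, 24, 0], [0, 0, -0.72], 0],
    [[174, 29, 0], [0, 0, -0.84], 0],
    [[198, 33, 0], [0, 0, -0.96], 0]
  ]
}}

```text
clock: 1.43
tcp_pos: [0.3441, -0.2067, 0.2311]
orientation: [-0.0, 0.463, 0.887, 0.0]
wrist_force: [-0.2, 0.6, 0.6]
finger_gap: 0.0003
grip_force: 0.0
```

```bash
cat > tgt.py <<'E'
import numpy as np
from workcell import telemetry
from scipy.spatial.transform import Rotation as R
C=np.array([.5391,-.0274]);Y=np.radians(-176.7)
def rim(a,h=0):
    u=abs(a-90)/28; k=.5*(1+np.cos(np.pi*u)) if u<1 else 0
    r=.097-.014*k; t=Y+np.radians(a)
    return np.array([C[0]+r*np.cos(t),C[1]+r*np.sin(t),.110-.014*k+h])
def Rt():
    return R.from_quat(np.array(telemetry.get_state()["orientation"])[[1,2,3,0]])
def delta(P): # mm in tool axes from measured pose
    s=telemetry.get_state(); return Rt().inv().apply((P-s["tcp_pos"])*1e3).round(1)
E
python3 - <<'E'
from tgt import *
s=telemetry.get_state();print(s["tcp_pos"],Rt().as_matrix().round(3),s["joint_pos"].round(2)); print(rim(0,.02),delta(rim(0,.04)))
E
```

```text
[ 0.34412703 -0.20673763  0.23105933] [[-0.572  0.82  -0.   ]
 [ 0.82   0.572  0.   ]
 [ 0.    -0.    -1.   ]] [-0.74 -0.02 -0.35  1.24  0.    0.22]
[ 0.44226084 -0.03298371  0.13      ] [ 86.4 179.9  81.1]
```

Call:
{"api": "step_arm", "payload": {
  "moves": [
    [[11, 22.5, 6], [0, 0, -0.12], 0],
    [[22, 45, 12], [0, 0, -0.24], 0],
    [[33, 67.5, 18], [0, 0, -0.36], 0],
    [[43, 90, 24], [0, 0, -0.48], 0],
    [[54, 112.5, 30], [0, 0, -0.6], 0],
    [[65, 135, 36], [0, 0, -0.72], 0],
    [[76, 157.5, 42], [0, 0, -0.84], 0],
    [[86, 180, 50], [0, 0, -0.96], 0]
  ]
}}

```text
clock: 2.1
tcp_pos: [0.4436, -0.0339, 0.181]
orientation: [-0.0, 0.001, 1.0, -0.0]
wrist_force: [0.7, -0.5, 0.0]
finger_gap: 0.0001
grip_force: 0.0
```

Call:
{"api": "step_arm", "payload": {
  "moves": [
    [[0, 0, 5], [0, 0, 0], 0],
    [[0, 0, 10], [0, 0, 0], 0],
    [[0, 0, 15], [0, 0, 0], 0],
    [[0, 0, 20], [0, 0, 0], 0],
    [[0, 0, 20], [0, 0, 0], 0],
    [[0, 0, 20], [0, 0, 0], 0]
  ]
}}

```text
clock: 2.6
tcp_pos: [0.4428, -0.0359, 0.1611]
orientation: [-0.0, 0.005, 1.0, -0.0]
wrist_force: [0.0, -0.4, 0.3]
finger_gap: 0.0001
grip_force: 0.0
```

```bash
python3 - <<'E'
from tgt import *
from h import *
s=telemetry.get_state();print(s["tcp_pos"],Rt().as_matrix().round(3),s["joint_pos"].round(2),s["wrist_force"]); print(delta(rim(0,.006)))
a=imaging.read_camera("side");b=imaging.read_camera("top")
for n,im in(("side",a),("top",b)):
    im=im[...,::-1].copy(); cv2.imwrite(f"pics/{n}1raw.png",im)
    q=proj(n,np.array([rim(t) for t in range(0,181,30)])); k=4
    x0,y0=(proj(n,np.r_[C,.1])[0]-[50,50]).astype(int)
    z=cv2.resize(im[y0:y0+100,x0:x0+100],None,fx=k,fy=k,interpolation=cv2.INTER_CUBIC)
    for p in q: cv2.circle(z,tuple(int(v) for v in (p-[x0,y0])*k),2,(0,0,255),-1)
    t=proj(n,s["tcp_pos"])[0]; cv2.circle(z,tuple(int(v) for v in (t-[x0,y0])*k),3,(0,255,0),-1)
    globals()[n]=z
cv2.imwrite("pics/chk.png",np.hstack([side,top]))
E
```

```text
[ 0.44281639 -0.0358864   0.1610858 ] [[-1.     0.01  -0.001]
 [ 0.01   1.     0.   ]
 [ 0.001 -0.    -1.   ]] [-0.26  0.1  -0.4   1.07 -0.   -0.25] [ 0.03704777 -0.36385713  0.2822784 ]
[ 0.6  2.9 45.1]
```

View pics/chk.png

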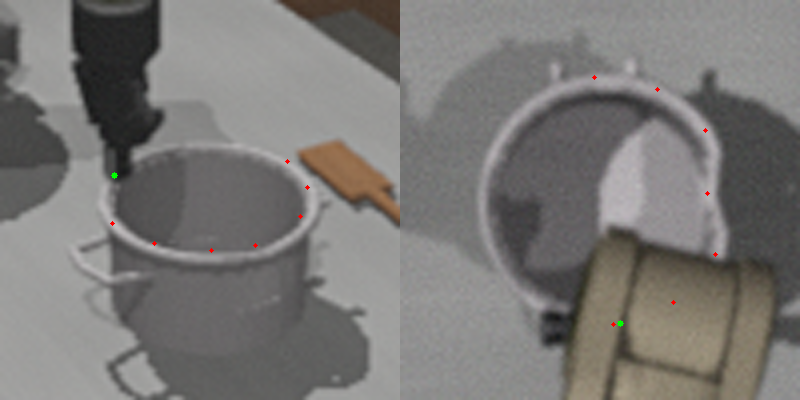

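In the side view (left half) the shut tips sit above the rim at the handle, and the green TCP mark is at (114,175). The predicted rim points in red lie on the rim in both views, with the dent point at about (708,194) in the top view. I'll compute the trace with clearance for the fingertip footprint.

```bash
cat > plan.py <<'E'
from tgt import *
A=np.arange(-25,206,.5); RP=np.array([rim(a) for a in A])
def tr(a,c=.004):
    p=rim(a); m=(abs(RP[:,0]-p[0])<.0115)&(abs(RP[:,1]-p[1])<.015)
    p[2]=RP[m,2].max()+c; return p
if __name__=="__main__":
    p0=tr(0); Q=Rt().inv()
    print("start delta",delta(p0))
    for a in list(range(4,181,4))+[90]: 
        p=tr(a); print(a,(Q.apply(p-p0)*1e3).round(0),"above",round((p[2]-rim(a)[2])*1e3,1))
E
python3 plan.py
```

```text
start delta [ 1.1  2.8 47.6]
4 [-1. -7.  0.] above 4.0
8 [ -2. -13.   0.] above 4.0
12 [ -3. -20.   0.] above 4.0
16 [ -6. -26.   0.] above 4.0
20 [ -8. -33.   0.] above 4.0
24 [-11. -39.   0.] above 4.0
28 [-14. -45.   0.] above 4.0
32 [-18. -50.   0.] above 4.0
36 [-22. -56.   0.] above 4.0
40 [-27. -61.   0.] above 4.0
44 [-32. -65.   0.] above 4.0
48 [-37. -70.   0.] above 4.0
52 [-42. -74.   0.] above 4.0
56 [-48. -77.   0.] above 4.0
60 [-54. -81.   0.] above 4.0
64 [-60. -83.   0.] above 4.2
68 [-67. -84.   0.] above 5.5
72 [-74. -84.   1.] above 7.4
76 [-81. -82.   2.] above 8.7
80 [-87. -80.   5.] above 9.0
84 [-94. -78.   8.] above 8.7
88 [-99. -77.  10.] above 7.4
92 [-105.  -76.   11.] above 7.1
96 [-111.  -77.    8.] above 8.7
100 [-118.  -78.    5.] above 9.0
104 [-124.  -79.    2.] above 8.7
108 [-131.  -80.    1.] above 7.4
112 [-138.  -79.    0.] above 5.5
116 [-145.  -78.    0.] above 4.2
120 [-151.  -74.    0.] above 4.0
124 [-156.  -70.    0.] above 4.0
128 [-161.  -66.    0.] above 4.0
132 [-166.  -61.    0.] above 4.0
136 [-171.  -56.    0.] above 4.0
140 [-175.  -51.    0.] above 4.0
144 [-179.  -45.    0.] above 4.0
148 [-182.  -39.    0.] above 4.0
152 [-185.  -33.    0.] above 4.0
156 [-188.  -27.    0.] above 4.0
160 [-190.  -21.    0.] above 4.0
164 [-192.  -14.    0.] above 4.0
168 [-193.   -7.    0.] above 4.0
172 [-194.   -1.    0.] above 4.0
176 [-194.    6.    0.] above 4.0
180 [-194.   13.    0.] above 4.0
90 [-102.  -76.   12.] above 6.3
```

Call:
{"api": "step_arm", "payload": {
  "moves": [
    [[0, 1, 8], [0, 0, 0], 0],
    [[0.5, 2, 16], [0, 0, 0], 0],
    [[0.5, 3, 24], [0, 0, 0], 0],
    [[0.5, 3, 31], [0, 0, 0], 0],
    [[0.5, 3, 37], [0, 0, 0], 0],
    [[0.5, 3, 42], [0, 0, 0], 0],
    [[0.5, 3, 45], [0, 0, 0], 0],
    [[0.5, 3, 46], [0, 0, 0], 0]
  ]
}}

```text
clock: 3.37
tcp_pos: [0.4425, -0.0321, 0.1146]
orientation: [-0.001, 0.004, 1.0, 0.0]
wrist_force: [0.1, 0.7, 0.5]
finger_gap: -0.0001
grip_force: 0.0
```

```bash
python3 plan.py
```

```text
start delta [ 0.2 -0.9  0.6]
4 [-1. -7. -0.] above 4.0
8 [ -2. -13.  -0.] above 4.0
12 [ -3. -20.  -0.] above 4.0
16 [ -5. -26.  -0.] above 4.0
20 [ -8. -33.  -0.] above 4.0
24 [-11. -39.  -0.] above 4.0
28 [-14. -45.  -0.] above 4.0
32 [-18. -50.  -0.] above 4.0
36 [-22. -56.  -0.] above 4.0
40 [-27. -61.  -0.] above 4.0
44 [-32. -65.  -0.] above 4.0
48 [-37. -70.  -0.] above 4.0
52 [-42. -74.  -0.] above 4.0
56 [-48. -77.  -0.] above 4.0
60 [-54. -81.  -0.] above 4.0
64 [-60. -83.  -0.] above 4.2
68 [-67. -84.  -0.] above 5.5
72 [-74. -84.   0.] above 7.4
76 [-81. -82.   2.] above 8.7
80 [-87. -80.   5.] above 9.0
84 [-93. -78.   8.] above 8.7
88 [-99. -77.  10.] above 7.4
92 [-105.  -76.   11.] above 7.1
96 [-111.  -77.    8.] above 8.7
100 [-117.  -78.    5.] above 9.0
104 [-124.  -79.    2.] above 8.7
108 [-131.  -80.    0.] above 7.4
112 [-138.  -80.   -0.] above 5.5
116 [-145.  -78.   -0.] above 4.2
120 [-151.  -74.   -0.] above 4.0
124 [-156.  -70.   -0.] above 4.0
128 [-161.  -66.   -0.] above 4.0
132 [-166.  -61.   -0.] above 4.0
136 [-171.  -56.   -0.] above 4.0
140 [-175.  -51.   -0.] above 4.0
144 [-179.  -45.   -0.] above 4.0
148 [-182.  -40.   -0.] above 4.0
152 [-185.  -34.   -0.] above 4.0
156 [-188.  -27.   -0.] above 4.0
160 [-190.  -21.   -0.] above 4.0
164 [-192.  -14.   -0.] above 4.0
168 [-193.   -8.   -0.] above 4.0
172 [-194.   -1.   -0.] above 4.0
176 [-194.    6.   -0.] above 4.0
180 [-194.   13.   -0.] above 4.0
90 [-102.  -76.   12.] above 6.3
```

Call:
{"api": "step_arm", "payload": {
  "moves": [
    [[-1, -7, 0], [0, 0, 0], 0],
    [[-2, -13, 0], [0, 0, 0], 0],
    [[-3, -20, 0], [0, 0, 0], 0],
    [[-5, -26, 0], [0, 0, 0], 0],
    [[-8, -33, 0], [0, 0, 0], 0],
    [[-11, -39, 0], [0, 0, 0], 0],
    [[-14, -45, 0], [0, 0, 0], 0],
    [[-18, -51, 0], [0, 0, 0], 0]
  ]
}}

```text
clock: 4.03
tcp_pos: [0.4607, -0.0841, 0.1153]
orientation: [-0.0, 0.004, 1.0, -0.0]
wrist_force: [0.4, -0.9, 1.3]
finger_gap: -0.0003
grip_force: 0.0
```

Call:
{"api": "step_arm", "payload": {
  "moves": [
    [[-4, -6, 0], [0, 0, 0], 0],
    [[-9, -11, 0], [0, 0, 0], 0],
    [[-14, -15, 0], [0, 0, 0], 0],
    [[-19, -20, 0], [0, 0, 0], 0],
    [[-24, -24, 0], [0, 0, 0], 0],
    [[-30, -27, 0], [0, 0, 0], 0],
    [[-36, -30, 0], [0, 0, 0], 0],
    [[-36, -30, 0], [0, 0, 0], 0]
  ]
}}

```text
clock: 4.7
tcp_pos: [0.4977, -0.1143, 0.1153]
orientation: [0.001, 0.004, 1.0, -0.0]
wrist_force: [0.6, 0.6, -0.6]
finger_gap: -0.0002
grip_force: 0.0
```

```bash
cat > nxt.py <<'E'
from plan import *
import sys
for a in map(int,sys.argv[1:]): print(a,delta(tr(a)),"above",round((tr(a)[2]-rim(a)[2])*1e3,1))
print(telemetry.get_state()["wrist_force"].round(1),telemetry.get_state()["tcp_pos"].round(4))
E
python3 nxt.py 60 66 70 74 78 82 86 90
```

```text
60 [2.2 0.2 1.3] above 4.0
66 [-7.3 -3.1  1.3] above 4.7
70 [-14.3  -3.3   1.5] above 6.5
74 [-21.2  -2.2   2.7] above 8.2
78 [-28.   -0.3   5. ] above 8.9
82 [-34.3   1.9   7.6] above 9.1
86 [-40.3   3.6  10.7] above 8.0
90 [-46.1   4.4  13.1] above 6.3
[ 0.6  0.6 -0.6] [ 0.4977 -0.1143  0.1153]
```

Call:
{"api": "step_arm", "payload": {
  "moves": [
    [[-7, -3, 1], [0, 0, 0], 0],
    [[-14, -3, 1.5], [0, 0, 0], 0],
    [[-21, -2, 2.5], [0, 0, 0], 0],
    [[-28, -0.5, 5], [0, 0, 0], 0],
    [[-34, 2, 7.5], [0, 0, 0], 0],
    [[-40, 3.5, 10.5], [0, 0, 0], 0],
    [[-46, 4.5, 13], [0, 0, 0], 0],
    [[-46, 4.5, 13], [0, 0, 0], 0]
  ]
}}

```text
clock: 5.37
tcp_pos: [0.5431, -0.1091, 0.1015]
orientation: [-0.0, 0.003, 1.0, 0.0]
wrist_force: [-0.2, 0.4, 0.0]
finger_gap: 0.0
grip_force: 0.0
```

```bash
python3 nxt.py 90; python3 - <<'E'
from tgt import *
from h import *
a=imaging.read_camera("side");b=imaging.read_camera("top"); s=telemetry.get_state()
for n,im in(("side",a),("top",b)):
    im=im[...,::-1].copy(); k=5.5
    x0,y0=(proj(n,rim(90))[0]-[36,36]).astype(int)
    z=cv2.resize(im[y0:y0+72,x0:x0+72],None,fx=k,fy=k,interpolation=cv2.INTER_CUBIC)
    for P,c in((rim(90),(0,0,255)),(s["tcp_pos"],(0,255,0))):
        t=proj(n,P)[0]; cv2.circle(z,tuple(int(v) for v in (t-[x0,y0]+.5)*k),2,c,-1)
    globals()[n]=z
cv2.imwrite("pics/dent.png",np.hstack([side,top]))
E
```

```text
90 [-0.8 -1.2 -0.8] above 6.3
[-0.2  0.4  0. ] [ 0.5431 -0.1091  0.1015]
```

View pics/dent.png

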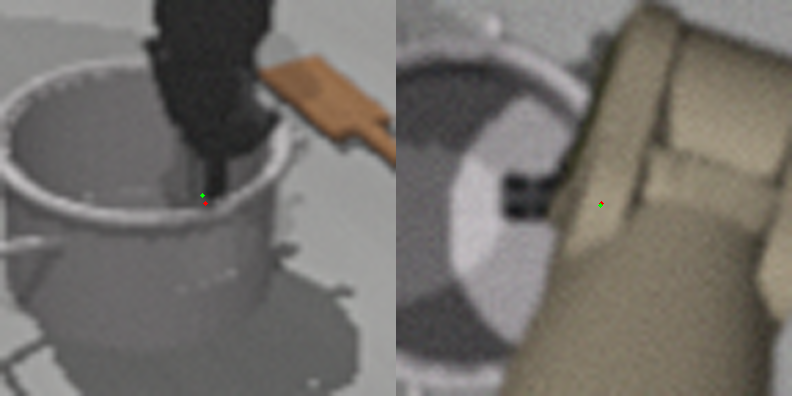

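The tips are over the dent: in the side view the dark finger is at about (215,195) and the TCP mark at (202,195). A lighter strip at x 170–205 could be a finger face or a shadow, so I'll look closer.

```bash
python3 - <<'E'
from tgt import *
from h import *
im=imaging.read_camera("side")[...,::-1].astype(float); k=14
x0,y0=(proj("side",rim(90))[0]-[22,32]).astype(int)
z=np.clip((im[y0:y0+42,x0:x0+44]/200)**.6*255,0,255).astype(np.uint8)
z=cv2.resize(z,None,fx=k,fy=k,interpolation=cv2.INTER_CUBIC)
s=telemetry.get_state()
for P,c in((rim(90),(0,0,255)),(s["tcp_pos"],(0,255,0))):
    t=proj("side",P)[0]; cv2.circle(z,tuple(int(v) for v in (t-[x0,y0]+.5)*k),4,c,-1)
cv2.imwrite("pics/dz.png",z)
E
```

```text
(no output)
```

View pics/dz.png

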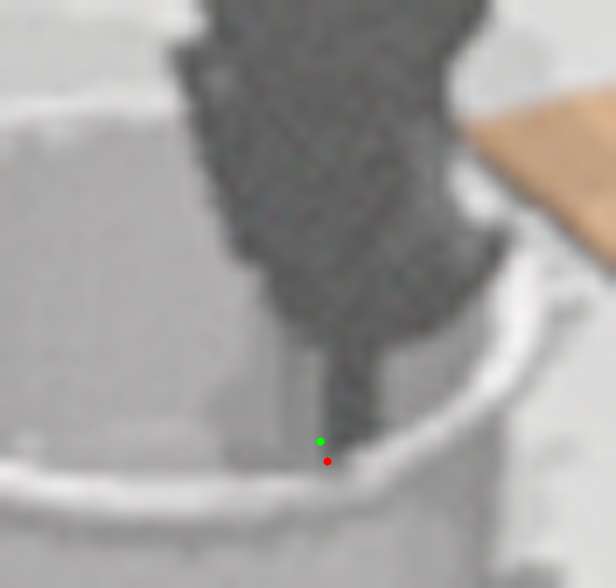

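The pad faces are the lighter strip at (265–325, 330–460) beside the dark finger (325–380). The tip is therefore centred at about x=322, which matches the TCP mark. Next I'll lower gently onto the dent bottom.

Call:
{"api": "step_arm", "payload": {
  "moves": [
    [[0, -0.5, 0.5], [0, 0, 0], 0],
    [[0, -1, 1], [0, 0, 0], 0],
    [[0, -1, 1.5], [0, 0, 0], 0],
    [[0, -1, 2], [0, 0, 0], 0],
    [[0, -1, 2.5], [0, 0, 0], 0],
    [[0, -1, 2.5], [0, 0, 0], 0]
  ]
}}

```text
clock: 6.02
tcp_pos: [0.5421, -0.1105, 0.0997]
orientation: [-0.0, 0.004, 1.0, -0.0]
wrist_force: [-0.4, -0.0, 0.1]
finger_gap: 0.0
grip_force: 0.0
```

Call:
{"api": "step_arm", "payload": {
  "moves": [
    [[0, 0, 0.3], [0, 0, 0], 0],
    [[0, 0, 0.6], [0, 0, 0], 0],
    [[0, 0, 0.6], [0, 0, 0], 0]
  ]
}}

```text
clock: 6.27
tcp_pos: [0.5422, -0.1105, 0.0992]
orientation: [-0.0, 0.004, 1.0, -0.0]
wrist_force: [0.7, -1.1, -0.2]
finger_gap: 0.0001
grip_force: 0.0
```

Call:
{"api": "step_arm", "payload": {
  "moves": [
    [[-1, 0, 0.3], [0, 0, 0], 0],
    [[-1.5, 0, 0.6], [0, 0, 0], 0],
    [[-1.5, 0, 0.6], [0, 0, 0], 0]
  ]
}}

```text
clock: 6.52
tcp_pos: [0.5439, -0.1105, 0.0986]
orientation: [0.0, 0.004, 1.0, -0.0]
wrist_force: [0.6, -0.4, 0.7]
finger_gap: 0.0
grip_force: 0.2
```

Call:
{"api": "step_arm", "payload": {
  "moves": [
    [[0, 0, 0.3], [0, 0, 0], 0],
    [[0, 0, 0.6], [0, 0, 0], 0],
    [[0, 0, 0.6], [0, 0, 0], 0]
  ]
}}

```text
clock: 6.77
tcp_pos: [0.5439, -0.1105, 0.0982]
orientation: [0.0, 0.004, 1.0, -0.0]
wrist_force: [-0.4, -0.7, 1.7]
finger_gap: 0.0
grip_force: 1.1
```

Call:
{"api": "step_arm", "payload": {
  "moves": [
    [[0, 0, 0.3], [0, 0, 0], 0],
    [[0, 0, 0.5], [0, 0, 0], 0],
    [[0, 0, 0.5], [0, 0, 0], 0]
  ]
}}

```text
clock: 7.02
tcp_pos: [0.5439, -0.1105, 0.0979]
orientation: [0.0, 0.004, 1.0, -0.0]
wrist_force: [-1.4, 0.5, 5.2]
finger_gap: -0.0
grip_force: 2.3
```

There is light contact: 5 N at TCP z 0.098, as predicted. I'll lift slightly and carry on.

Call:
{"api": "step_arm", "payload": {
  "moves": [
    [[0, 0, -1.5], [0, 0, 0], 0],
    [[0, 0, -3.5], [0, 0, 0], 0],
    [[0, 0, -4], [0, 0, 0], 0]
  ]
}}

```text
clock: 7.27
tcp_pos: [0.5437, -0.1105, 0.1015]
orientation: [-0.0, 0.004, 1.0, -0.0]
wrist_force: [0.6, 0.3, 0.4]
finger_gap: 0.0002
grip_force: 0.0
```

```bash
python3 nxt.py 90 94 98 102 106 110 114 117 120 124
```

```text
90 [-0.2  0.2 -0.9] above 6.3
94 [-6.   0.1 -3.2] above 8.0
98 [-12.2  -0.8  -5.9] above 8.8
102 [-18.8  -2.1  -8.9] above 8.9
106 [-25.7  -3.1 -11.2] above 8.2
110 [-32.8  -3.3 -12.4] above 6.5
114 [-39.6  -2.2 -12.5] above 4.7
117 [-44.3  -0.3 -12.5] above 4.0
120 [-48.6   2.4 -12.5] above 4.0
124 [-54.1   6.4 -12.5] above 4.0
[0.6 0.3 0.4] [ 0.5437 -0.1105  0.1015]
```

Call:
{"api": "step_arm", "payload": {
  "moves": [
    [[-6, 0, -3.5], [0, 0, 0], 0],
    [[-12, -1, -6.5], [0, 0, 0], 0],
    [[-19, -2, -9.5], [0, 0, 0], 0],
    [[-26, -3, -12], [0, 0, 0], 0],
    [[-33, -3.5, -13], [0, 0, 0], 0],
    [[-40, -2, -13], [0, 0, 0], 0],
    [[-44.5, -0.5, -13], [0, 0, 0], 0],
    [[-49, 2.5, -13], [0, 0, 0], 0]
  ]
}}

```text
clock: 7.93
tcp_pos: [0.5933, -0.1083, 0.1142]
orientation: [-0.0, 0.004, 1.0, -0.0]
wrist_force: [-0.4, 0.0, 0.2]
finger_gap: 0.0001
grip_force: 0.0
```

```bash
python3 nxt.py 120 124 128 132 136 140 144 148 152 156 160 164 168 172 176 180
```

```text
120 [ 1.  -0.2  0.2] above 4.0
124 [-4.5  3.8  0.2] above 4.0
128 [-9.7  8.1  0.2] above 4.0
132 [-14.6  12.8   0.2] above 4.0
136 [-19.2  17.8   0.1] above 4.0
140 [-23.4  23.1   0.1] above 4.0
144 [-27.2  28.7   0.1] above 4.0
148 [-30.6  34.5   0.1] above 4.0
152 [-33.6  40.6   0.1] above 4.0
156 [-36.2  46.9   0.1] above 4.0
160 [-38.3  53.3   0.1] above 4.0
164 [-39.9  59.9   0.1] above 4.0
168 [-41.1  66.5   0.1] above 4.0
172 [-41.9  73.3   0.1] above 4.0
176 [-42.1  80.    0.1] above 4.0
180 [-41.9  86.8   0.1] above 4.0
[-0.4  0.   0.2] [ 0.5933 -0.1083  0.1142]
```

Call:
{"api": "step_arm", "payload": {
  "moves": [
    [[-4.5, 4, 0], [0, 0, 0], 0],
    [[-9.5, 8, 0], [0, 0, 0], 0],
    [[-14.5, 13, 0], [0, 0, 0], 0],
    [[-19, 18, 0], [0, 0, 0], 0],
    [[-23.5, 23, 0], [0, 0, 0], 0],
    [[-27, 28.5, 0], [0, 0, 0], 0],
    [[-30.5, 34.5, 0], [0, 0, 0], 0],
    [[-33.5, 40.5, 0], [0, 0, 0], 0]
  ]
}}

```text
clock: 8.6
tcp_pos: [0.6269, -0.0675, 0.1145]
orientation: [0.0, 0.004, 1.0, -0.0]
wrist_force: [-0.2, -0.3, 0.7]
finger_gap: 0.0004
grip_force: 0.0
```

Call:
{"api": "step_arm", "payload": {
  "moves": [
    [[-2.5, 6, 0], [0, 0, 0], 0],
    [[-4.5, 12.5, 0], [0, 0, 0], 0],
    [[-6.5, 19.5, 0], [0, 0, 0], 0],
    [[-7.5, 26, 0], [0, 0, 0], 0],
    [[-8.5, 33, 0], [0, 0, 0], 0],
    [[-8.5, 39.5, 0], [0, 0, 0], 0],
    [[-8.5, 46, 0], [0, 0, 0], 0],
    [[-8.5, 46, 0], [0, 0, 0], 0]
  ]
}}

```text
clock: 9.27
tcp_pos: [0.6352, -0.0207, 0.1145]
orientation: [-0.0, 0.003, 1.0, 0.0]
wrist_force: [-0.1, -0.5, -0.8]
finger_gap: 0.0
grip_force: 0.0
```

Call:
{"api": "step_arm", "payload": {
  "moves": [
    [[0, 0, 0], [0, 0, 0], 0],
    [[0, 0, 0], [0, 0, 0], 0]
  ]
}}

```text
clock: 9.43
tcp_pos: [0.6354, -0.0223, 0.1145]
orientation: [0.0, 0.004, 1.0, -0.0]
wrist_force: [-0.2, -0.3, 0.4]
finger_gap: 0.0002
grip_force: 0.0
```

```bash
python3 nxt.py 180
```

```text
180 [-0.5  0.5  0.5] above 4.0
[-0.2 -0.3  0.4] [ 0.6354 -0.0223  0.1145]
```

The trace is at its finish point, 4.5 mm above the rim. I'll lift clear, check the pot hasn't shifted, and hand in.

Call:
{"api": "step_arm", "payload": {
  "moves": [
    [[0, 0, -6], [0, 0, 0], 0],
    [[0, 0, -16], [0, 0, 0], 0],
    [[0, 0, -28], [0, 0, 0], 0],
    [[0, 0, -40], [0, 0, 0], 0],
    [[0, 0, -52], [0, 0, 0], 0],
    [[0, 0, -60], [0, 0, 0], 0],
    [[0, 0, -60], [0, 0, 0], 0],
    [[0, 0, -60], [0, 0, 0], 0]
  ]
}}

```text
clock: 10.1
tcp_pos: [0.6359, -0.0225, 0.1754]
orientation: [0.001, 0.004, 1.0, -0.0]
wrist_force: [0.3, 0.1, -0.5]
finger_gap: 0.0003
grip_force: 0.0
```

```bash
python3 - <<'E'
from h import *
im=imaging.read_camera("side")[...,::-1].copy(); b=cv2.imread("pics/side1raw.png")
x0,y0=195,180
cv2.imwrite("pics/cmp.png",np.hstack([cv2.resize(i[y0:y0+90,x0:x0+90],None,fx=4.4,fy=4.4,interpolation=cv2.INTER_CUBIC) for i in(b,im)]))
# shift of pot's near-front part, unobstructed in both
A,B=[cv2.cvtColor(i,cv2.COLOR_BGR2GRAY).astype(np.float32)[210:255,225:290] for i in(b,im)]
print(cv2.phaseCorrelate(A,B,cv2.createHanningWindow((65,45),cv2.CV_32F)))
E
```

```text
((-0.02544318331380424, 0.5407159440795937), 0.948161079854141)
```

View pics/cmp.png

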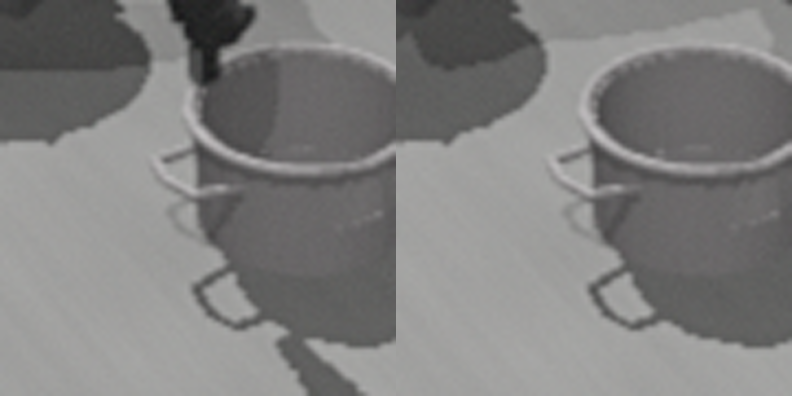

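Before and after match: the handle tip is at (153,158) in both, and the handle shadow is at (235,325) in both. The pot has not moved. Handing in.

```bash
python3 -c "
from workcell import env; print(env.hand_in())"
```

```text
the job is handed in; nothing more can be done
None
```

I ran the fingertips along the dented half of the rim from handle to stubs, about 4–9 mm above it, touched the bottom of the dent with about 5 N, left the pot unmoved in the camera check, and handed the job in at about 10 s.

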